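# Vent the vacuum gluing bed

### The job

The book cover on the bindery's vacuum gluing bed has to be let go: on the row of three valves along the bed's front edge, pull the knob of the air-vent valve (the upright round, flat-topped, drum-shaped knob) straight up to its detent at the end of its travel and leave it there for a second, then push it back down fully home. Leave the other two knobs (the T-bar and the small ball) as they are.

Things in the scene. Friction and masses are not known exactly. Their poses are not given: they have to be found in the camera images.
- vent_grip (a point): The air-vent pull-knob: black upright drum, 40 mm diameter, 24 mm tall, flat top, lower edge chamfered, on a 10 mm steel stem out of a 46 mm square aluminium valve block (56 mm foot) on the bed. The point is the drum's centre, 12 mm below its top, and moves with it; z up. Home, it is 95 mm above the table, with 18 mm of bare stem between knob and block. Its place in the row of three varies.
- vent (a joint): How far the vent knob is pulled straight up (m): 0 = fully home, 0.040 = out, at its detent, which is a hard stop at the end of the travel. Starts home. It slides stiffly (about 4 N plus a little drag, either way) and stays where it is left.
- tee_grip (a point): Another valve's knob, not to be moved: a black T-bar 70 mm long (across the row), 16 mm wide and high, on the same stem and block. The point is the bar's centre, 95 mm (home) to 120 mm (partly out) above the table. The three valves stand 150 mm apart in one straight row along the robot's side of the bed, a grey slab 500 x 340 mm, 35 mm high, turned up to 15 degrees.
- ball_grip (a point): Another valve's knob, not to be moved: a small black ball 24 mm in diameter on the same kind of stem and block. The point is the ball's centre, 95 to 120 mm above the table.

How it is judged (in metres and radians):
On the way:
1. the vent knob is pulled up to its detent (within 10 mm of the full 40 mm) and stays there for half a second (value of joint vent above 0.03 m), for 0.5 s.
At the end, for the whole second after the job is handed in: The vent knob is pushed back home (less than 10 mm out), and the T-bar and ball knobs are within 10 mm of where they began (value of joint vent below 0.01 m and distance of each of tee_grip, ball_grip from where it was at the start of the episode below 0.01 m); the robot touches nothing.
It fails at once if the T-bar knob is moved by more than 10 mm (distance of tee_grip from where it was at the start of the episode above 0.01 m).
It fails at once if the ball knob is moved by more than 10 mm (distance of ball_grip from where it was at the start of the episode above 0.01 m).
It also fails if it takes over 32 s, if anything falls off the work surface, if the arm or the gripper's body presses on something with over 40 N, if the wrist force passes 120 N, or if a joint passes its speed limit or range.

### The arm

A 6-joint arm with a two-finger parallel gripper is mounted at the origin on the work surface. World frame = base frame: x ahead of the robot, y to its left, z up, the work surface at z = 0. Lengths are in mm, angles in rad, forces in N, time in s.
With the tool pointing down it reaches from about 275 to 975 mm from the base axis. Payload 8.4 kg.
Tool frame: the origin (TCP) lies on the centre line of the jaws, within the pads' length; the fingertips stand manip.tip_extent ahead of it and the grasp point (between the pads) lies 6 mm ahead of it (manip.tip_extent is the distance from the TCP to the fingertips, in mm); z points along the fingers, y is the line along which they close (so a half turn about z gives the same grasp; the last joint's range is limited). The gripper opens to 92 mm and grips with 3 to 60 N. Pads are 20 mm wide; open, the fingers measure 128 mm over their backs; the gripper's body (75 mm by 189 mm) begins 69 mm behind the grasp point.
Start: joints at [-1.25, 0.353, 1.633, -0, 1.155, -0.002], TCP at [198.263, -592.722, 239.583] pointing down, gripper open.
Joint ranges: [-2.63, 2.63], [-0.92, 2.1], [0.06, 2.66], [-1.3, 4.44], [0, 2.69], [-3.02, 3.02]. Speed limits (rad/s): [2.22, 2.22, 2.79, 3.14, 3.14, 3.14].

### API

Orientations are given as a unit quaternion [w, x, y, z].
In Python, from cell import manip gives the robot as it stands. The module is installed in compiled form; this text tells all that it offers.
- The arm moves only by the shell command python3 -m crank 'ROWS' [FORCE]. ROWS is a JSON object of lists of equal length, an entry for each row: "turn": the turn, a rotation vector about the tool's x, y, z scaled (see below), a list of three; "delta_pos": the shift along the tool's x, y, z scaled (see below), a list of three; "fingers": the opening, from 0 (shut) to 1 (fully open). A call has 1 to 12 rows; each row shifts and turns the commanded pose from where the row before left it, along the tool's axes as they then stand; what a row does not reach is not made up. The controller multiplies each number of a shift by 0.03 m and each number of a turn by 0.12 rad. A row lasts 1/8 s, in which the tool goes at most 62.5 mm and 10.7 degrees, less where a joint would pass 70% of its speed; a pose out of reach is approached as far as the arm can. A call with a number of a shift or a turn outside -1 to 1 is refused whole. A call with a gripper value outside its range is refused whole. The fingers move at their own pace and stop on an object; FORCE is the grip in N (left out, the last holds). Time passes only in rows, so rows that do not move let the fingers close. It gives the time, the measured TCP pose, the force, the opening and the grip force at its end, in the units of the state.
- manip.state(): the state, without advancing time (a new reading comes with each control period).
- manip.read_camera(name): name is "side" or "top"; returns the picture (400x640x3 uint8, red, green, blue); there is no depth.
- manip.camera_params(name): a dict with "vfov" (degrees; the focal length in pixels is half the picture's height over the tangent of half this angle, whatever the lens; pixels are square), "cx", "cy" (the principal point, pixels), "cam_to_world" (4x4, takes a point from camera to world coordinates). Camera axes: x right, y up, looking along -z (the intrinsics and any distortion apply to the point x, -y, -z); pixel columns grow to the right and rows downward; lengths in mm; the calibration is good to about 2 mm. A picture is of the moment at which its call begins. camera_params takes no time and is no camera call.
- manip.job_done(): hands the job in; it is judged then, once.
Trained networks look in the newest picture that a camera, given by its name, has taken for a name from the list of things; names that differ only in an ending like _2 or _b are one class to them, and where a whole thing is asked for, a point or a joint stands for the part that bears it (a point fixed in the world has none). Each returns a list of dicts, best first, with "confidence" (0 to 1); they miss things now and then, are a little off and sometimes report something else, mostly with a low value. They report only what shows in the picture. A call takes as long as a camera call.
- manip.spot_in(camera, name): "extent" ([left, top, width, height] in pixels, round what is visible of it).
The state is a dict: "time": time; "joint_positions": joint angles; "joint_vel": joint speeds; "joint_torque": joint torques, N m; "tcp_pos": TCP position; "orientation": TCP orientation; "ft_force": force on the tool from outside, world axes, zero at the start; "wrist_torque": the same for the moment, N m; "opening": finger opening in mm; "finger_force": force on a finger pad.
Only numpy, scipy, OpenCV 4.12 (cv2) and the standard library are available. Lean on these libraries where they do the work, as an engineer would, in place of code of your own. Each camera call takes 0.05 s, during which the arm holds its last target. There are 200 camera calls.

## Working session

There is one attempt and no reset: what is moved stays moved. The work goes in short steps, Python scripts to look and compute and a shell command to move; the robot and the scene stay as the last step left them, time stands still between calls to the robot, and variables do not carry over. Pictures are saved under pics/ and viewed, at most 10 in all, crops included, and the job is handed in when it is done.

```bash
mkdir -p pics
python3 - <<'E'
from cell import manip
import cv2
for c in("side","top"):
    im=manip.read_camera(c);cv2.imwrite(f"pics/{c}0.png",im[:,:,::-1])
    p=manip.camera_params(c);print(c,p)
    for n in("vent_grip","tee_grip","ball_grip"):print(n,manip.spot_in(c,n)[:3])
s=manip.state();print(s["tcp_pos"],s["orientation"],s["opening"],s["time"],manip.tip_extent)
E
```

```text
side {'vfov': 53.993932943844015, 'cx': 318.5847196107698, 'cy': 201.08722861954172, 'cam_to_world': array([[ 8.83160376e-01,  2.61699923e-01, -3.89282546e-01,
         3.02479739e+02],
       [-4.68543314e-01,  5.31530066e-01, -7.05650730e-01,
        -4.36908402e+02],
       [ 2.22466355e-02,  8.05598498e-01,  5.92044042e-01,
         5.07981685e+02],
       [ 0.00000000e+00,  0.00000000e+00,  0.00000000e+00,
         1.00000000e+00]])}
vent_grip [{'extent': [264.2, 200.9, 22.1, 31.6], 'confidence': 0.61}]
tee_grip []
ball_grip [{'extent': [316.9, 256.7, 17.9, 28.6], 'confidence': 0.73}]
top {'vfov': 52.778572517030746, 'cx': 311.9412683510425, 'cy': 200.41478742103402, 'cam_to_world': array([[-1.29389175e-02,  9.96507219e-01, -8.24981675e-02,
         5.04059952e+02],
       [-9.99866227e-01, -1.20685731e-02,  1.10398379e-02,
         3.43914474e+01],
       [ 1.00056430e-02,  8.26299750e-02,  9.96530067e-01,
         8.49242185e+02],
       [ 0.00000000e+00,  0.00000000e+00,  0.00000000e+00,
         1.00000000e+00]])}
vent_grip [{'extent': [287.8, 233.2, 20.2, 24.6], 'confidence': 0.78}]
tee_grip [{'extent': [208.2, 233.9, 16.2, 35.8], 'confidence': 0.96}]
ball_grip [{'extent': [371.9, 227.7, 16.4, 14.0], 'confidence': 0.49}]
[ 198.22689506 -592.68279595  239.47743215] [-1.00674874e-04  9.87008220e-01  1.60669731e-01 -3.97204823e-06] 92.15431415562514 0.4 25.0
```

```bash
python3 -c "
import cv2,numpy as np
a=cv2.imread('pics/side0.png');b=cv2.imread('pics/top0.png')
cv2.imwrite('pics/both0.png',cv2.resize(np.vstack([a,b]),(480,600),interpolation=cv2.INTER_AREA))"
```

```text
(no output)
```

View pics/side0.png

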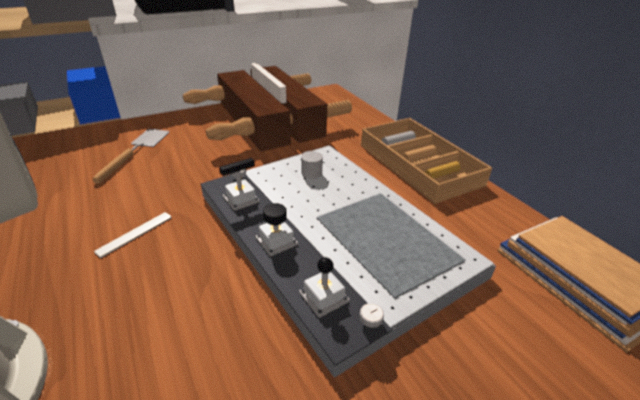

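View pics/top0.png

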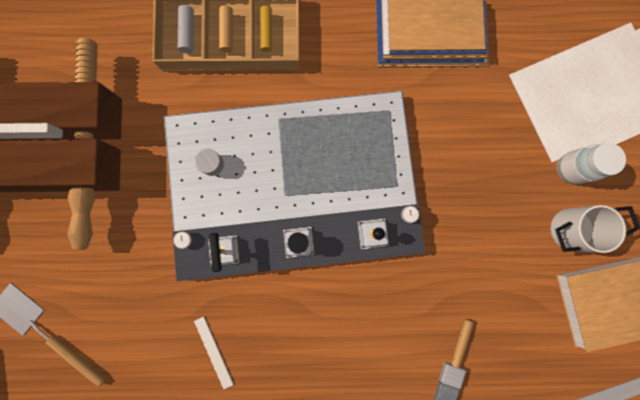

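Side view: T-bar at about (237,166), drum at (275,213), ball at (325,265). Top view: T-bar (214,252), drum (298,242), ball (378,234). The drum is in the middle.

```bash
cat > h.py <<'E'
import numpy as np
from cell import manip
def ray(c,u,v):
    p=manip.camera_params(c);f=200/np.tan(np.radians(p["vfov"]/2));T=p["cam_to_world"]
    d=T[:3,:3]@np.array([(u-p["cx"])/f,-(v-p["cy"])/f,-1]);return T[:3,3],d/np.linalg.norm(d)
def tri(a,b):
    (o1,d1),(o2,d2)=ray("side",*a),ray("top",*b)
    s=np.linalg.lstsq(np.c_[d1,-d2],o2-o1,rcond=None)[0]
    p,q=o1+s[0]*d1,o2+s[1]*d2;return (p+q)/2,np.linalg.norm(p-q)
E
python3 - <<'E'
from h import *
import cv2
for n,a,b in(("tee",(237,166),(214.5,252)),("drum",(275,213),(298,242)),("ball",(325,265),(378.5,234))):print(n,*tri(a,b))
S=cv2.imread('pics/side0.png')[190:260,240:310];T=cv2.imread('pics/top0.png')[207:277,263:333]
k=lambda i:cv2.resize(i,(400,400),interpolation=cv2.INTER_NEAREST)
cv2.imwrite('pics/z.png',np.hstack([k(S),k(T)]))
E
```

```text
tee [474.21781498 203.43102715 113.21125898] 1.5005260613739642
drum [489.3957208   52.81970228  99.26382682] 0.3260087322572557
ball [502.82630788 -96.03268874 105.38775519] 1.670136515688037
```

View pics/z.png

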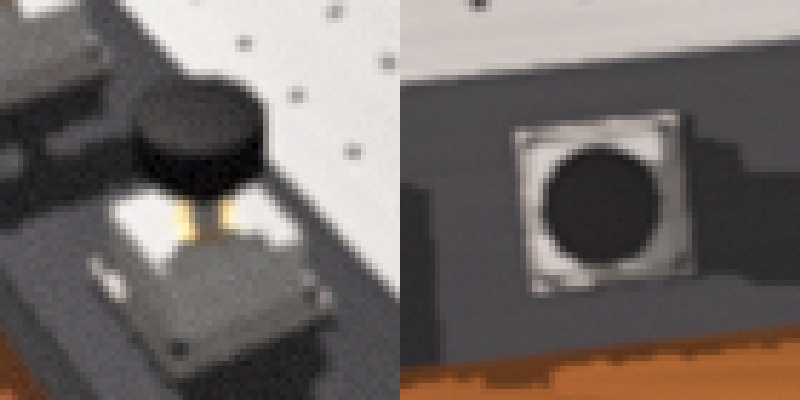

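```bash
cat >> h.py <<'E'
from scipy.spatial.transform import Rotation as R
def go(target,yaw):  # remaining tool-frame shift (mm) & turn to the target: z down, x tool at yaw
    s=manip.state();q=np.array(s["orientation"]);r=R.from_quat(q[[1,2,3,0]])
    g=R.from_euler("z",yaw)*R.from_euler("x",np.pi)
    print("t",s["time"],"tcp",np.round(s["tcp_pos"],1),"rot/.12",np.round((r.inv()*g).as_rotvec()/.12,2),"shift/30 in goal axes",np.round(g.inv().apply(target-s["tcp_pos"])/30,2),"F",np.round(s["ft_force"],1),"open",round(s["opening"],1),s["finger_force"])
E
python3 - <<'E'
from h import *
p=tri((275,214),(298.1,242.5))[0];t=tri((237,166),(214.5,252))[0];b=tri((325,265),(378.5,234))[0]
yaw=np.arctan2(*(t-b)[[1,0]])-np.pi/2;print(p,yaw,np.linalg.norm((t-b)[:2]))
go(np.r_[p[:2],240],yaw)
E
python3 -m crank '{"turn":[[0,0,1],[0,0,0.9],[0,0,0],[0,0,0],[0,0,0],[0,0,0],[0,0,0],[0,0,0],[0,0,0],[0,0,0]],"delta_pos":[[0,0,0],[0,0,0],[0.57,-1,0],[0.57,-1,0],[0.57,-1,0],[0.57,-1,0],[0.57,-1,0],[0.57,-1,0],[0.57,-1,0],[0.57,-1,0]],"fingers":[1,1,1,1,1,1,1,1,1,1]}' 30
python3 -c "
from h import *
go(np.r_[488.5,52.8,240],0.095)"
```

```text
[488.78665867  52.5433679   97.52139692] 0.09524337544981498 300.8271314288721
t 0.4 tcp [ 198.2 -592.7  239.5] rot/.12 [-0.  -0.   1.9] shift/30 in goal axes [ 1.169e+01 -2.049e+01 -2.000e-02] F [0.3 0.1 0.1] open 92.2 0.0
time: 1.65
tcp_pos: [312.1, -339.9, 239.8]
orientation: [0.0, 0.999, 0.047, 0.0]
ft_force: [0.4, 0.8, -0.5]
opening: 92.2
finger_force: 0.0
t 1.65 tcp [ 312.1 -339.9  239.8] rot/.12 [ 0. -0. -0.] shift/30 in goal axes [ 7.090e+00 -1.247e+01 -1.000e-02] F [ 0.4  0.8 -0.5] open 92.2 0.0
```

```bash
python3 -m crank '{"turn":[[0,0,0],[0,0,0],[0,0,0],[0,0,0],[0,0,0],[0,0,0],[0,0,0],[0,0,0],[0,0,0],[0,0,0],[0,0,0],[0,0,0]],"delta_pos":[[0.59,-1,0],[0.59,-1,0],[0.59,-1,0],[0.59,-1,0],[0.59,-1,0],[0.59,-1,0],[0.59,-1,0],[0.59,-1,0],[0.59,-1,0],[0.59,-1,0],[0.59,-1,0],[0.59,-1,0]],"fingers":[1,1,1,1,1,1,1,1,1,1,1,1]}'
python3 -m crank '{"turn":[[0,0,0],[0,0,0],[0,0,0],[0,0,0]],"delta_pos":[[0,-0.47,0.6],[0,0,1],[0,0,1],[0,0,0]],"fingers":[1,1,1,1]}'
python3 - <<'E'
from h import *
import cv2
go(np.r_[488.5,52.8,101],0.095)
S=manip.read_camera("side")[100:300,160:400,::-1];T=manip.read_camera("top")[140:340,190:430,::-1]
cv2.imwrite('pics/near.png',cv2.resize(np.hstack([S,T]),None,fx=1.65,fy=1.65,interpolation=cv2.INTER_CUBIC))
E
```

```text
time: 3.15
tcp_pos: [489.5, 38.8, 239.7]
orientation: [0.0, 0.999, 0.047, 0.0]
ft_force: [-0.0, -0.1, 0.1]
opening: 91.8
finger_force: 0.0
time: 3.65
tcp_pos: [486.3, 51.6, 160.1]
orientation: [0.0, 0.999, 0.047, -0.002]
ft_force: [1.4, 0.1, -0.2]
opening: 92.0
finger_force: 0.0
t 3.65 tcp [486.3  51.6 160.1] rot/.12 [ 0.    0.03 -0.  ] shift/30 in goal axes [ 0.08 -0.03  1.97] F [ 1.4  0.1 -0.2] open 92.0 0.0
```

View pics/near.png

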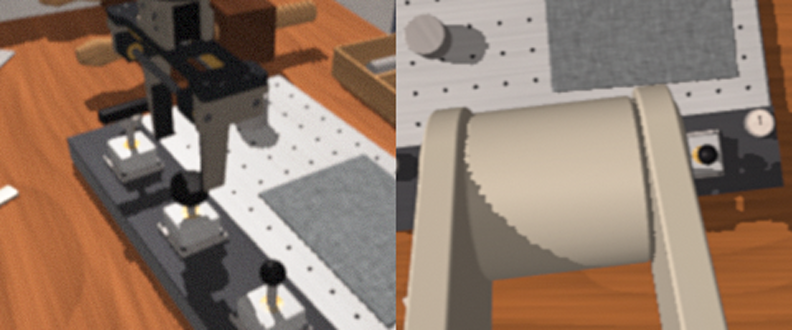

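The drum in the crop is at about (188,187), below and between the fingertips at (162,135) and (213,190). Ball and T-bar are clear of the fingers, so I'll descend and close.

```bash
python3 -m crank '{"turn":[[0,0,0],[0,0,0],[0,0,0],[0,0,0]],"delta_pos":[[0.07,0,0.7],[0,0,0.7],[0,0,0.57],[0,0,0]],"fingers":[1,1,1,1]}'
python3 - <<'E'
from h import *
import cv2
go(np.r_[488.5,52.8,101],0.095)
S=manip.read_camera("side")[130:270,190:360,::-1]
cv2.imwrite('pics/near2.png',cv2.resize(S,None,fx=3,fy=3,interpolation=cv2.INTER_CUBIC))
E
```

```text
time: 4.25
tcp_pos: [490.1, 51.8, 102.9]
orientation: [-0.0, 0.999, 0.047, -0.0]
ft_force: [-1.0, 0.2, 1.0]
opening: 91.7
finger_force: 0.0
t 4.25 tcp [490.1  51.8 102.9] rot/.12 [-0.  0. -0.] shift/30 in goal axes [-0.05 -0.04  0.06] F [-1.   0.2  1. ] open 91.7 0.0
```

View pics/near2.png

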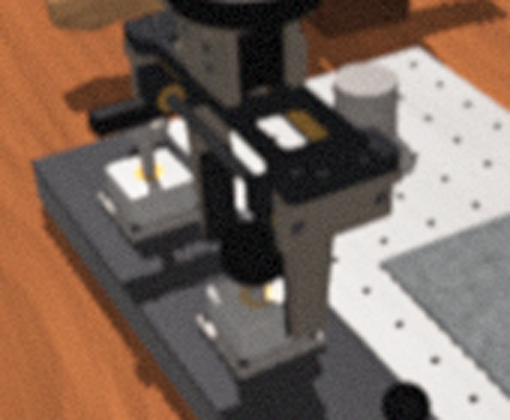

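The fingers straddle the drum (drum at about (252,245) in the crop) and touch nothing. Closing.

```bash
python3 -m crank '{"turn":[[0,0,0],[0,0,0],[0,0,0],[0,0,0],[0,0,0],[0,0,0],[0,0,0],[0,0,0]],"delta_pos":[[0,0,0.05],[0,0,0],[0,0,0],[0,0,0],[0,0,0],[0,0,0],[0,0,0],[0,0,0]],"fingers":[0.3,0.3,0.3,0.3,0.3,0.3,0.3,0.3]}' 35
```

```text
time: 5.3
tcp_pos: [489.6, 54.2, 101.1]
orientation: [-0.002, 0.999, 0.047, -0.0]
ft_force: [-1.9, 17.6, 1.9]
opening: 38.8
finger_force: 35.0
```

```bash
python3 -m crank '{"turn":[[0,0,0],[0,0,0],[0,0,0],[0,0,0],[0,0,0],[0,0,0],[0,0,0],[0,0,0]],"delta_pos":[[0,-0.08,0],[0,0,0],[0,0,-0.25],[0,0,-0.25],[0,0,-0.25],[0,0,-0.25],[0,0,-0.25],[0,0,0]],"fingers":[0.3,0.3,0.3,0.3,0.3,0.3,0.3,0.3]}'
```

```text
time: 6.3
tcp_pos: [489.6, 54.5, 139.2]
orientation: [-0.0, 0.999, 0.047, 0.0]
ft_force: [-1.5, 4.2, 3.4]
opening: 38.6
finger_force: 35.0
```

```bash
python3 -m crank '{"turn":[[0,0,0],[0,0,0],[0,0,0]],"delta_pos":[[0,0,-0.1],[0,0,0],[0,0,0]],"fingers":[0.3,0.3,0.3]}'
python3 - <<'E'
from h import *
import cv2
S=manip.read_camera("side")[130:270,190:360,::-1]
cv2.imwrite('pics/up.png',cv2.resize(S,None,fx=3,fy=3,interpolation=cv2.INTER_CUBIC))
E
```

```text
time: 6.68
tcp_pos: [489.6, 54.5, 141.2]
orientation: [-0.0, 0.999, 0.047, -0.0]
ft_force: [1.2, 4.9, -6.5]
opening: 38.7
finger_force: 35.0
```

View pics/up.png

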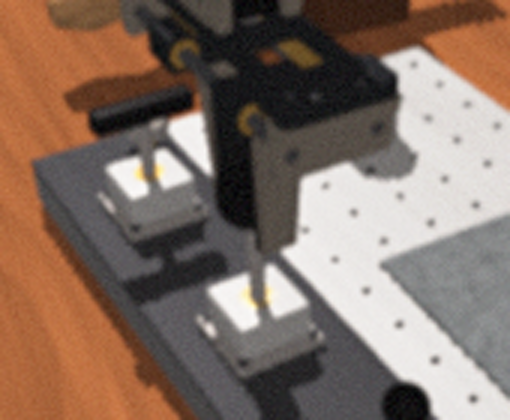

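The drum is up: a long bare stem shows from about (258,235) to (258,295) in the crop. I'll hold for a second, then push home.

```bash
python3 -m crank '{"turn":[[0,0,0],[0,0,0],[0,0,0],[0,0,0],[0,0,0],[0,0,0],[0,0,0],[0,0,0]],"delta_pos":[[0,0,0],[0,0,0],[0,0,0],[0,0,0],[0,0,0],[0,0,0],[0,0,0],[0,0,0]],"fingers":[0.3,0.3,0.3,0.3,0.3,0.3,0.3,0.3]}'
python3 -m crank '{"turn":[[0,0,0],[0,0,0],[0,0,0],[0,0,0],[0,0,0],[0,0,0],[0,0,0],[0,0,0]],"delta_pos":[[0,0,0.25],[0,0,0.25],[0,0,0.25],[0,0,0.25],[0,0,0.25],[0,0,0.12],[0,0,0],[0,0,0]],"fingers":[0.3,0.3,0.3,0.3,0.3,0.3,0.3,0.3]}'
```

```text
time: 7.72
tcp_pos: [489.5, 54.5, 141.2]
orientation: [-0.0, 0.999, 0.047, -0.0]
ft_force: [0.6, 4.9, -6.5]
opening: 38.4
finger_force: 35.0
time: 8.72
tcp_pos: [489.7, 54.5, 101.0]
orientation: [-0.0, 0.999, 0.047, 0.0]
ft_force: [-2.1, 5.5, 5.7]
opening: 38.8
finger_force: 35.0
```

Home again (101.0 against 101.1 at grasp). Release, then retreat straight up.

```bash
python3 -m crank '{"turn":[[0,0,0],[0,0,0],[0,0,0],[0,0,0],[0,0,0],[0,0,0]],"delta_pos":[[0,0,0],[0,0,0],[0,0,0],[0,0,0],[0,0,0],[0,0,0]],"fingers":[1,1,1,1,1,1]}'
python3 -m crank '{"turn":[[0,0,0],[0,0,0],[0,0,0],[0,0,0],[0,0,0],[0,0,0],[0,0,0]],"delta_pos":[[0,0,-0.5],[0,0,-1],[0,0,-1],[0,0,-1],[0,0,-1],[0,0,0],[0,0,0]],"fingers":[1,1,1,1,1,1,1]}'
python3 - <<'E'
from h import *
import cv2
S=manip.read_camera("side")[130:310,190:360,::-1]
cv2.imwrite('pics/end.png',cv2.resize(S,None,fx=3,fy=3,interpolation=cv2.INTER_CUBIC))
E
```

```text
time: 9.48
tcp_pos: [489.6, 54.3, 100.3]
orientation: [-0.0, 0.999, 0.047, -0.0]
ft_force: [-0.3, -0.3, -0.0]
opening: 92.0
finger_force: 0.0
time: 10.35
tcp_pos: [489.2, 54.2, 235.2]
orientation: [0.0, 0.999, 0.047, -0.0]
ft_force: [-1.1, -0.1, -0.1]
opening: 92.0
finger_force: 0.0
```

View pics/end.png

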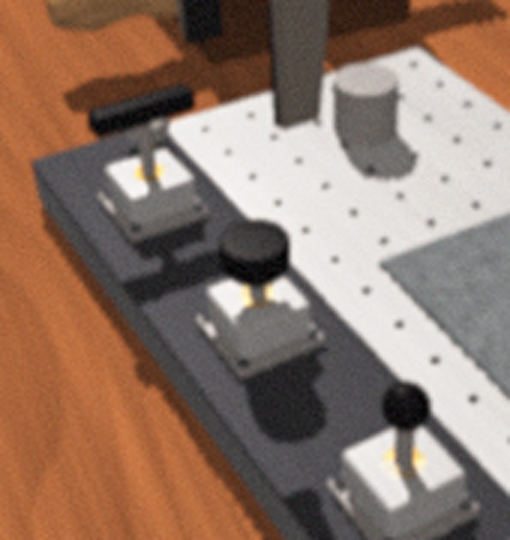

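The drum is back home at crop (254,250), as at the start. The T-bar (142,110) and the ball (406,405) have not moved, and the gripper is clear.

```bash
python3 -c "
from cell import manip
print(manip.job_done())"
```

```text
the job is handed in; nothing more can be done
None
```

The vent knob was pulled up to its detent, held there for over a second and pushed back fully home; the T-bar and ball knobs look unmoved in the last picture, and the job is handed in.

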